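Set the steel ball at the start gate of the inclined track

ROBOT

A 7-joint arm with a two-finger parallel gripper is mounted at the origin on the work surface. World frame = base frame: x ahead of the robot, y to its left, z up, the work surface at z = 0. Lengths are in m, angles in rad, forces in N, time in s.
With the tool pointing down it reaches from about 0.4 to 0.875 m from the base axis. Payload 6.5 kg.
Tool frame: the origin (TCP) lies at the very end of the fingers, on their centre line; the grasp point (between the pads) lies 19 mm behind it; z points along the fingers, y is the direction in which the jaws open and shut (so a half turn about z gives the same grasp; the last joint's range is limited). The gripper opens to 88 mm and grips with 3 to 60 N. Pads are 18 mm wide; open, the fingers measure 123 mm over their backs; the gripper's body (75 mm by 187 mm) begins 45 mm behind the grasp point.
Start: joints at [-1.209, 0.536, -0.004, 1.538, 0.003, 1.067, -0.071], TCP at [0.27, 0.591, 0.239] pointing down, gripper open.
Joint ranges: [-2.7, 2.7], [-0.37, 2.16], [-1.27, 1.26], [0.24, 2.4], [-1.31, 4.45], [0.19, 1.91], [-2.76, 2.76]. Speed limits (rad/s): [2.39, 2.39, 3.14, 3.14, 3.14, 3.14, 3.14].

INTERFACE

Orientations are given as a unit quaternion [w, x, y, z].
In Python, from cell import bot, grab_frame, camera_params, workorder gives the robot as it stands.
- The arm moves only by the tool servo_tool, never from a script. Its argument "moves" is a list of rows, each a list of 3 entries, a list of its own where there are three numbers: the shift along the tool's x, y, z in m, then the turn, a rotation vector about the tool's x, y, z in rad, then the closure, from -1 (fully open) to 1 (shut). A call has 1 to 8 rows; each row shifts and turns the pose as measured when the row begins, along the tool's axes as they then stand; what a row does not reach is not made up. A row lasts 1/8 s, in which the tool goes at most 62.5 mm and 10.7 degrees, less where a joint would pass 70% of its speed; a pose out of reach is approached as far as the arm can. A call is refused whole if a number of a shift passes 0.0625 or a number of a turn 0.188, either way. A call with a gripper value outside its range is refused whole. The fingers move at their own pace and stop on an object; "force" is the grip in N (left out, the last holds). Time passes only in rows, so rows that do not move let the fingers close. It gives the time, the measured TCP pose, the force and the opening at its end, in the units of the state.
- bot.get_obs(): the state, without advancing time (a new reading comes with each control period).
- grab_frame(name): name is "scene" or "top" or "wrist"; returns the picture (400x640x3 uint8, red, green, blue); there is no depth.
- camera_params(name): a dict with "camera_matrix" (3x3 intrinsics, pixels), "pose" (4x4, takes a point from camera to world coordinates). Camera axes: x right, y up, looking along -z (the intrinsics and any distortion apply to the point x, -y, -z); pixel columns grow to the right and rows downward; lengths in m; the calibration is good to about 2 mm. The wrist camera is an equidistant fisheye: a pixel r from the principal point sees the ray r / f radians off the axis. A picture is of the moment at which its call begins: read the wrist's pose just before it. camera_params takes no time and is no camera call; for the wrist camera it gives the pose at the moment of the call.
- workorder.sign_off(): hands the job in, once; it reports no verdict.
The state is a dict: "clock": time; "joint_pos": joint angles; "qvel": joint speeds; "effort": joint torques, N m; "ee_pos": TCP position; "ee_rot": TCP orientation; "wrist_force": force on the tool from outside, world axes, zero at the start; "torque": the same for the moment, N m; "gripper_width": opening from 0.0 (shut) to 1.0 (fully open).
Only numpy, scipy, OpenCV 4.12 (cv2) and the standard library are available. Lean on these libraries where they do the work, as an engineer would, in place of code of your own. Each camera call takes 0.05 s, during which the arm holds its last target. There are 200 camera calls.

TASK

Get the inclined ball track ready for a run: with a fingertip, push the steel ball steadily up the sloped gutter, over the yellow spring dog and right up to the rubber stop at the top, so that the dog springs up behind it and the ball stays there when you take your hand away. Only push it: do not pinch it or lift it out of the gutter, do not shove it hard or let it run back down, and leave the other things on the bench undisturbed.

Things in the scene. Friction and masses are not known exactly. Their poses are not given: they have to be found in the camera images.
- ball_center (a point): centre of the polished dark steel ball, 40 mm diameter, about 0.26 kg, slippery (friction about 0.3), rolls freely. At the start it rests in the gutter's low end against a black lip 10 mm lower than its centre. The gutter's rims lie 42 mm apart, 7 mm below the ball's centre, so a fingertip can push it from downhill at or just below its centre without touching gutter or lip
- ball: the steel ball itself, same ball; its origin and axes turn with it as it rolls, so use ball_center for its place
- gutter: fixed aluminium gutter, 420 mm long, sloping 0.13 rad, high end on a lab jack. Origin: mid-length, where its 45 degree sides would meet. y: along it, UPHILL; z: square to it, up; x: across. The ball's centre travels at x 0, z 28 mm from y -172 (start) to +180 mm (at the stop). Low lip: y -198 to -190, top z 18 mm. Rims: z 21 mm; nothing stands above z 22 mm but the ball and the top stop
- stop_face (a point): middle of the rubber stop's face at the gutter's top end (gutter y = +200 mm), at the height of the ball's centre: the ball touches it when the two points are 20 mm apart. The straight line from the ball's centre at the start to this point is the ball's path. Rigid and fixed; its blue plate reaches 7 mm above this point
- dog_tip (a point): free uphill tip of the yellow spring dog, an 8 mm wide tongue in the gutter floor near the top. Raised: gutter y +158, z +18 mm, 10 mm below the ball centre's path. The passing ball presses it down; it springs up when the ball is within 4 mm of the stop, if nothing else is over it below z 18 mm. The ball, let go, then rolls back at most 5 mm and rests on it
- dog (a joint): turn of the spring dog, rad: 0 fully raised (as at the start), about 0.22 with the ball on top of it; light spring, about 0.8 N at the tip when raised, 1.3 N when pressed
- cork_ring: cork ring, 48 mm diameter, 14 mm high, loose, on the robot's side of the track; origin under its centre. Leave alone
- white_ball: white plastic ball, 40 mm diameter, resting in the cork ring. Not the ball to push; leave alone
- boss: dark steel boss head with a thumb screw, about 60 x 26 x 26 mm, loose beside the track; origin under its block. Leave alone
- beaker: small open glass beaker, 60 mm diameter, 70 mm high, loose beside the track; origin under its centre. Leave alone
- angle_gauge: black box-shaped angle gauge, 56 x 30 x 56 mm, loose beside the track; origin under its centre. Leave alone
- bottle: amber bottle with red cap, 72 mm diameter, 120 mm high, loose, off the track's high end; origin under its centre. Leave alone
- weight: brass weight, 40 mm diameter, 57 mm high, loose, off the track's low end; origin under its centre. Leave alone

How it is judged:
By the outcome, as a careful person would: the job done as asked, in the order asked, and still so for the second after the job is handed in, with the robot touching nothing.
It also fails if it takes over 45 s, if anything falls off the work surface, if the arm or the gripper's body presses on something with over 40 N, if the wrist force passes 120 N, or if a joint passes its speed limit or range.

## Working session

There is one attempt and no reset: what is moved stays moved. The work goes in short steps, Python scripts to look and compute and a tool call to move; the robot and the scene stay as the last step left them, time stands still between calls to the robot, and variables do not carry over. Pictures are saved under pics/ and viewed, about 8 in all and at most 12, crops included, and the job is handed in when it is done.

Besides the shell and the picture viewer there is one more tool, called after "Request:" as name(argument=value, ...) on one line, values as JSON. servo_tool: Moves the arm, as the interface text tells. Its arguments: {"type":"object","properties":{"moves":{"type":"array","items":{"type":"array"}},"force":{"type":"number"}},"required":["moves"]}

```bash
ls; mkdir -p pics
python3 - <<'E'
from cell import bot, grab_frame, camera_params
import cv2,numpy as np
for n in("scene","top"):
    cv2.imwrite(f"pics/{n}0.png",grab_frame(n)[:,:,::-1]); p=camera_params(n); print(n,np.round(p["camera_matrix"],2).tolist(),np.round(p["pose"],4).tolist(),[k for k in p])
o=bot.get_obs(); print({k:np.round(v,3).tolist() for k,v in o.items()})
E
```

```text
pics
scene [[420.6, 0.0, 323.51], [0.0, 420.6, 199.72], [0.0, 0.0, 1.0]] [[-0.0685, -0.7935, 0.6047, 1.1542], [0.9976, -0.0507, 0.0464, 0.0571], [-0.0061, 0.6065, 0.7951, 0.8408], [0.0, 0.0, 0.0, 1.0]] ['camera_matrix', 'pose']
top [[417.8, 0.0, 317.21], [0.0, 417.8, 197.27], [0.0, 0.0, 1.0]] [[-0.0277, 0.9948, -0.0983, 0.426], [-0.9991, -0.0306, -0.028, -0.0092], [-0.0309, 0.0974, 0.9948, 1.338], [0.0, 0.0, 0.0, 1.0]] ['camera_matrix', 'pose']
{'clock': 0.1, 'joint_pos': [-1.209, 0.537, -0.004, 1.539, 0.003, 1.067, -0.071], 'qvel': [-0.0, -0.0, -0.001, -0.002, 0.0, -0.001, -0.0], 'effort': [0.003, -57.208, 0.994, -25.223, -0.056, 0.013, 0.0], 'ee_pos': [0.269, 0.591, 0.238], 'ee_rot': [-0.0, 0.212, 0.977, -0.001], 'wrist_force': [0.198, -0.363, 0.412], 'torque': [0.035, 0.039, 0.051], 'gripper_width': 1.0}
```

View pics/scene0.png

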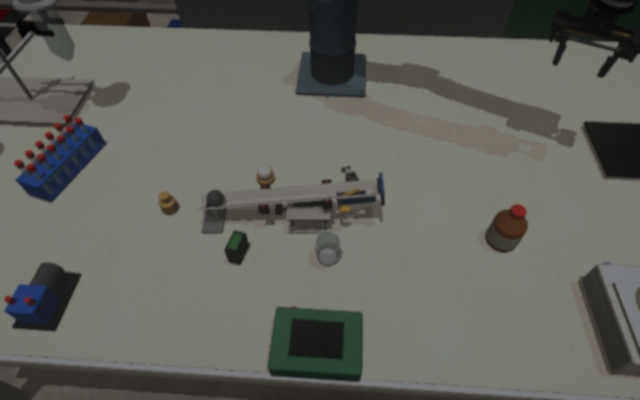

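View pics/top0.png

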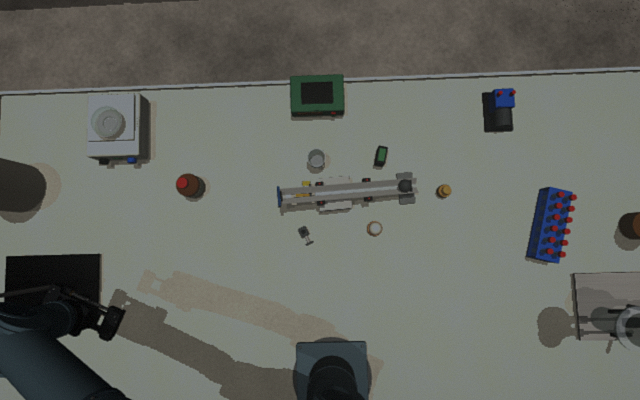

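The ball is at about (405,185) in the top view and (214,199) in the scene view. The blue stop is at about (279,196) top and (381,189) scene, so uphill is about world +y. I'll enlarge both views.

Run:
```python
import cv2,numpy as np
t=cv2.imread("pics/top0.png")[165:225,265:465]; s=cv2.imread("pics/scene0.png")[160:240,195:395]
a=[cv2.resize(i,None,fx=4,fy=4,interpolation=cv2.INTER_CUBIC) for i in(t,s)]
im=cv2.convertScaleAbs(np.vstack(a),alpha=1.5); cv2.imwrite("pics/crop0.png",im)
```

```text
(no output)
```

View pics/crop0.png

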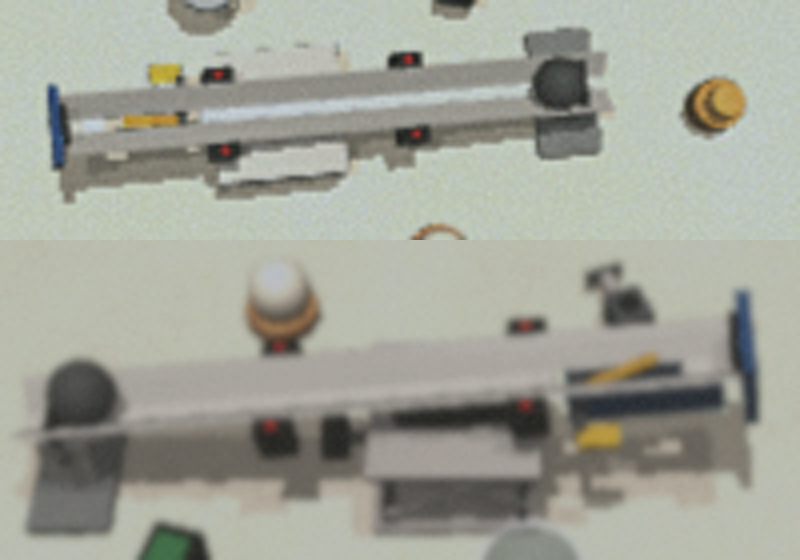

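```bash
cat > h.py <<'E'
import numpy as np
from cell import bot, grab_frame, camera_params
from scipy.optimize import least_squares
from scipy.spatial.transform import Rotation as R
def proj(n,P,cp=None):
    c=cp or camera_params(n); T=np.array(c["pose"]); K=np.array(c["camera_matrix"])
    p=(np.asarray(P)-T[:3,3])@T[:3,:3]; p=p*[1,-1,-1]
    if n=="wrist":
        r=np.linalg.norm(p[...,:2],axis=-1,keepdims=True); d=p[...,:2]/r*np.arctan2(r,p[...,2:])
    else: d=p[...,:2]/p[...,2:]
    return d*[K[0,0],K[1,1]]+K[:2,2]
def Rg(yaw): # columns gutter x,y,z ; yaw=heading of uphill in world
    h=np.array([np.cos(yaw),np.sin(yaw),0]); y=h*np.cos(.13)+np.array([0,0,np.sin(.13)])
    x=np.cross(y,[0,0,1.]); x/=np.linalg.norm(x); return np.c_[x,y,np.cross(x,y)]
def gpt(q,y,z,x=0): # q=ball start xyz,yaw
    return q[:3]+Rg(q[3])@np.array([x,y+.172,z-.028])
E
python3 - <<'E'
from h import *
f=lambda u,v,u0,v0:np.array([u0+(u+.5)/4-.5,v0+(v+.5)/4-.5])
t=lambda u,v:f(u,v,265,165); s=lambda u,v:f(u,v-240,195,160)
obs=[("top",-.172,.028,t(560,83)),("scene",-.172,.028,s(81,395)),("top",.2,.028,t(68,124)),("scene",.2,.028,s(731,343)),("top",.158,.018,t(124,121)),("scene",.158,.018,s(657,358))]
C={n:camera_params(n) for n in("top","scene")}
g=lambda q:np.concatenate([proj(n,gpt(q,y,z),C[n])-o for n,y,z,o in obs])
r=least_squares(g,[.55,-.17,.07,1.6],loss="soft_l1",x_scale=[.1,.1,.1,1])
print(r.x,np.round(g(r.x).reshape(-1,2),1).tolist())
q=r.x; print("stop",gpt(q,.2,.028),"\nRg",Rg(q[3]).round(3).tolist())
# free triangulation
for i in(0,2,4):
    a=least_squares(lambda P:np.concatenate([proj(o[0],P,C[o[0]])-o[3] for o in obs[i:i+2]]),[.55,0,.07]); print(a.x.round(4),a.fun.round(1))
E
```

```text
[ 0.57959028 -0.2379308   0.06950595  1.6366346 ] [[-0.8, -0.0], [0.6, -0.0], [-0.1, -0.2], [-0.6, -0.5], [-0.0, -0.2], [-0.6, 0.1]]
stop [0.55532265 0.13013107 0.11772985] 
Rg [[0.998, -0.065, 0.009], [0.066, 0.989, -0.129], [-0.0, 0.13, 0.992]]
[ 0.5794 -0.2398  0.0691] [-0.2  0.  -0.1  0. ]
[0.5549 0.1311 0.1155] [-0.3  0.  -0.2  0. ]
[0.5573 0.0908 0.1019] [-0.3  0.  -0.2  0. ]
```

```bash
cat >> h.py <<'E'
def rot_to(G): # rotvec in tool frame to desired
    o=bot.get_obs(); w=o["ee_rot"]; Rc=R.from_quat([w[1],w[2],w[3],w[0]])
    Rd=R.from_matrix(np.c_[-G[:,0],G[:,1],-G[:,2]]); return (Rc.inv()*Rd).as_rotvec(),Rd
E
python3 - <<'E'
from h import *
q=np.array([.5796,-.2385,.0695,1.6366]); v,Rd=rot_to(Rg(q[3])); print(v)
p=bot.get_obs()["ee_pos"]; print(Rd.inv().apply(gpt(q,-.25,.14)-p))
E
```

```text
[-0.12883206  0.03179816 -0.49292615]
[-0.25491447 -0.94071086 -0.05490806]
```

Request:
servo_tool(moves=[[[0,0,0],[-0.043,0.0106,-0.1643],1],[[0,0,0],[-0.043,0.0106,-0.1643],1],[[0,0,0],[-0.043,0.0106,-0.1643],1],[[-0.016,-0.06,0],[0,0,0],1],[[-0.016,-0.06,0],[0,0,0],1],[[-0.016,-0.06,0],[0,0,0],1],[[-0.016,-0.06,0],[0,0,0],1],[[-0.016,-0.06,0],[0,0,0],1]], force=20)

```text
clock: 1.1
ee_pos: [0.3718, 0.3006, 0.1951]
ee_rot: [-0.003, -0.045, 0.997, 0.067]
wrist_force: [-0.5, 0.2, 0.4]
gripper_width: 0.117
```

Request:
servo_tool(moves=[[[-0.016,-0.06,0],[0,0,0],1],[[-0.016,-0.06,0],[0,0,0],1],[[-0.016,-0.06,0],[0,0,0],1],[[-0.016,-0.06,0],[0,0,0],1],[[-0.016,-0.06,0],[0,0,0],1],[[-0.016,-0.06,0],[0,0,0],1],[[-0.016,-0.06,0],[0,0,0],1],[[-0.016,-0.06,0],[0,0,0],1]])

```text
clock: 2.1
ee_pos: [0.5413, -0.1651, 0.1305]
ee_rot: [-0.002, -0.046, 0.997, 0.067]
wrist_force: [0.9, 0.6, 0.3]
gripper_width: 0.008
```

Run:
```python
from h import *
q=np.array([.5796,-.2385,.0695,1.6366]); v,Rd=rot_to(Rg(q[3])); print(v)
o=bot.get_obs();p=o["ee_pos"]; print(o["clock"],p,o["gripper_width"],Rd.inv().apply(gpt(q,-.25,.14)-p))
```

```text
[ 0.00491639 -0.00199825  0.02594901]
2.1 [ 0.54128753 -0.16511397  0.130505  ] 0.007553355693110138 [-0.03340397 -0.16101566 -0.06132909]
```

Request:
servo_tool(moves=[[[-0.012,-0.02,-0.05],[0,0,0.013],1],[[-0.012,-0.05,-0.012],[0.005,-0.002,0.013],1],[[-0.01,-0.06,0],[0,0,0],1],[[0,-0.03,0],[0,0,0],1],[[0,0,0],[0,0,0],1]])

```text
clock: 2.72
ee_pos: [0.5862, -0.3397, 0.1685]
ee_rot: [-0.004, -0.029, 0.998, 0.064]
wrist_force: [0.4, 0.7, 0.5]
gripper_width: 0.005
```

Run:
```python
from h import *
import cv2
q=np.array([.5796,-.2385,.0695,1.6366]); v,Rd=rot_to(Rg(q[3])); print(v)
o=bot.get_obs();p=o["ee_pos"]; print(o["clock"],p,o["gripper_width"],Rd.inv().apply(gpt(q,-.25,.14)-p))
c=camera_params("wrist"); im=grab_frame("wrist")[:,:,::-1]; cv2.imwrite("pics/w1.png",im)
np.savez("w1.npz",pose=c["pose"],K=c["camera_matrix"])
print(c["camera_matrix"],proj("wrist",np.array([gpt(q,-.172,.028),gpt(q,.2,.028),gpt(q,.158,.018),gpt(q,-.19,.018),p]),c).round(1).tolist())
```

```text
[-0.00149316 -0.00397331 -0.00772875]
2.725 [ 0.58620491 -0.33967956  0.16852446] 0.0045522448456441185 [-6.25632484e-05  9.70235821e-03 -6.66884092e-04]
[[309.70691629   0.         318.88256631]
 [  0.         309.70691629 196.05654453]
 [  0.           0.           1.        ]] [[416.6, 192.7], [641.8, 192.1], [623.6, 190.0], [394.9, 189.7], [319.1, 252.2]]
```

View pics/w1.png

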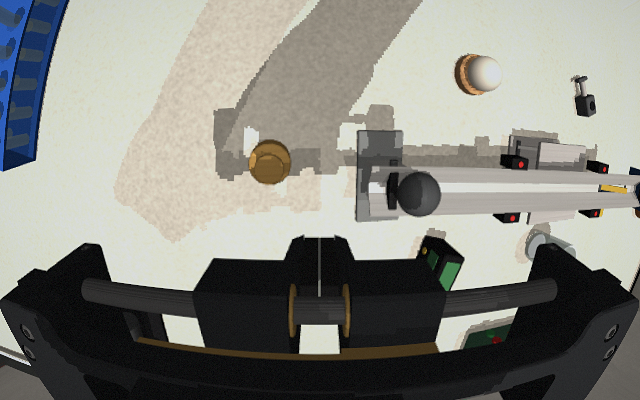

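The wrist view shows the ball at about (418,193), within 1.5 px of the predicted position. The fingertips are closed at (319,238), and the weight at (270,162) is clear. I'll refine the fit with this view.

Run:
```python
from h import *
f=lambda u,v,u0,v0:np.array([u0+(u+.5)/4-.5,v0+(v+.5)/4-.5])
t=lambda u,v:f(u,v,265,165); s=lambda u,v:f(u,v-240,195,160)
W=np.load("w1.npz"); C={n:camera_params(n) for n in("top","scene")}; C["wrist"]=dict(pose=W["pose"],camera_matrix=W["K"])
obs=[("top",-.172,.028,t(560,83)),("scene",-.172,.028,s(81,395)),("top",.2,.028,t(68,124)),("scene",.2,.028,s(731,343)),("top",.158,.018,t(124,121)),("scene",.158,.018,s(657,358)),("wrist",-.172,.028,np.array([418,193.5]))]
g=lambda q:np.concatenate([proj(n,gpt(q,y,z),C[n])-o for n,y,z,o in obs])
r=least_squares(g,[.55,-.17,.07,1.6],loss="soft_l1",x_scale=[.1,.1,.1,1]); q=r.x
print(q,np.round(g(q).reshape(-1,2),1).tolist()); np.save("q.npy",q)
o=bot.get_obs();v,Rd=rot_to(Rg(q[3])); print("cam",W["pose"][:3,3],v,"to y-.245 z.025",Rd.inv().apply(gpt(q,-.245,.025)-o["ee_pos"]))
```

```text
[ 0.58006174 -0.23760479  0.07035783  1.63724921] [[-0.8, -0.2], [0.6, -0.1], [-0.2, -0.3], [-0.4, -0.7], [-0.2, -0.4], [-0.5, -0.0], [-0.2, -0.1]]
cam [ 0.51152962 -0.36320584  0.3146156 ] [-0.00024239 -0.00376318 -0.00664925] to y-.245 z.025 [-8.85752206e-05  1.37666315e-02  1.13510743e-01]
```

Request:
servo_tool(moves=[[[0,0.008,0.05],[0,-0.004,-0.006],1],[[0,0,0.045],[0,0,0],1],[[0,0,0.01],[0,0,0],1],[[0,0,0],[0,0,0],1]])

```text
clock: 3.28
ee_pos: [0.5879, -0.3085, 0.0659]
ee_rot: [-0.0, -0.036, 0.997, 0.066]
wrist_force: [-0.3, -0.2, -0.4]
gripper_width: 0.005
```

```bash
cat >> h.py <<'E'
def report(y,z):
    q=np.load("q.npy"); v,Rd=rot_to(Rg(q[3])); o=bot.get_obs()
    print(o["clock"],"turn",v.round(4),"gutter xyz mm",((o["ee_pos"]-q[:3])@Rg(q[3])*1e3+[0,-172,28]).round(1),"to go tool",(Rd.inv().apply(gpt(q,y,z)-o["ee_pos"])*1e3).round(1),"F",np.round(o["wrist_force"],2))
E
python3 -c "
from h import *
report(-.225,.026)"
```

```text
3.275 turn [0.0029 0.0033 0.0066] gutter xyz mm [   3.1 -243.2   32.8] to go tool [ 3.1 18.2  6.8] F [-0.34 -0.21 -0.37]
```

Request:
servo_tool(moves=[[[0.003,0.004,0.006],[0.003,0.003,0.006],1],[[0,0.005,0],[0,0,0],1],[[0,0.005,0],[0,0,0],1],[[0,0,0],[0,0,0],1]])

```text
clock: 3.78
ee_pos: [0.5864, -0.2939, 0.0663]
ee_rot: [0.001, -0.034, 0.997, 0.063]
wrist_force: [0.2, 1.0, 1.4]
gripper_width: 0.005
```

```bash
python3 -c "
from h import *
import cv2
report(-.215,.026)
im=grab_frame('wrist')[:,:,::-1]; c=camera_params('wrist'); q=np.load('q.npy'); p=bot.get_obs()['ee_pos']
print(proj('wrist',np.array([q[:3],p]),c))
cv2.imwrite('pics/w2.png',cv2.resize(im[120:320,240:500],None,fx=3,fy=3,interpolation=2))"
```

```text
3.775 turn [-0.0036  0.0059  0.0011] gutter xyz mm [   2.6 -228.7   31.3] to go tool [ 2.6 13.7  5.3] F [0.17 1.   1.37]
[[421.33446414 243.6327086 ]
 [319.17068326 252.26314847]]
```

View pics/w2.png

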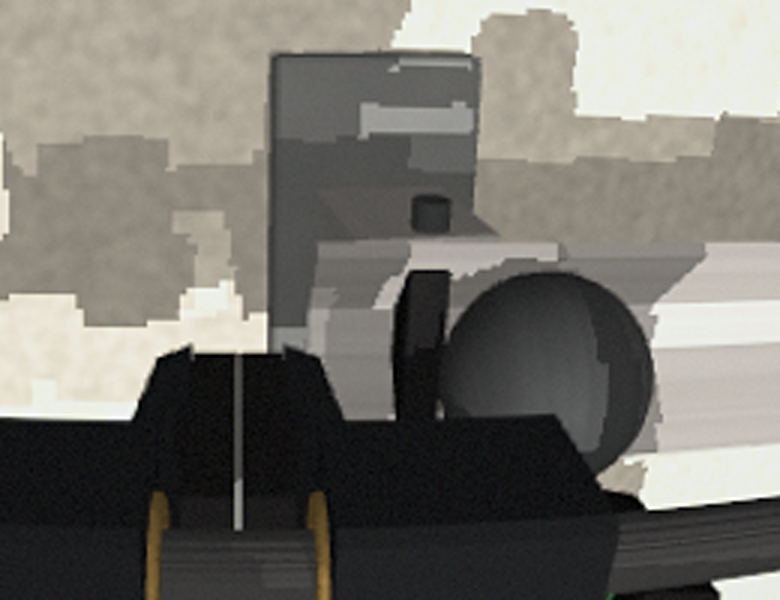

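The ball, the lip and the tapered closed fingertips (crop 190–285 at the tip, widening to 343 above) are all visible. I'll measure the fingertip profile by intersecting those rays with the finger's near face.

Run:
```python
from h import *
c=camera_params("wrist"); o=bot.get_obs(); w=o["ee_rot"]; Rt=R.from_quat([w[1],w[2],w[3],w[0]]).as_matrix()
T=np.array(c["pose"]);K=np.array(c["camera_matrix"])
for px in [(190,350),(285,350),(158,358),(322,358),(343,418),(133,418),(345,418),(555,415),(600,490),(238,528)]:
    uv=np.array(px)/3+[240,120]; d=(uv-K[:2,2])/K[0,0]; th=np.linalg.norm(d); n=np.array([*(d/th*np.sin(th)),np.cos(th)])*[1,-1,-1]
    ray=Rt.T@T[:3,:3]@n; c0=Rt.T@(T[:3,3]-o["ee_pos"])
    for X in(.009,): k=(X-c0[0])/ray[0]; print(px,X,((c0+k*ray)*1e3).round(1))
print((c0*1e3).round(1))
```

```text
(190, 350) 0.009 [ 9.  -8.3  0.4]
(285, 350) 0.009 [9.  8.3 0.3]
(158, 358) 0.009 [  9.  -13.6  -3. ]
(322, 358) 0.009 [ 9.  14.4 -3. ]
(343, 418) 0.009 [  9.   15.8 -24.4]
(133, 418) 0.009 [  9.  -15.7 -24.4]
(345, 418) 0.009 [  9.   16.1 -24.5]
(555, 415) 0.009 [  9.   49.  -25.6]
(600, 490) 0.009 [  9.   48.7 -47.3]
(238, 528) 0.009 [  9.   -0.  -52.6]
[  76.6   -0.3 -147. ]
```

Request:
servo_tool(moves=[[[0.003,0,0.005],[-0.004,0.006,0.001],1],[[0,0.004,0.002],[0,0,0],1],[[0,0,0],[0,0,0],1]])

```text
clock: 4.2
ee_pos: [0.5826, -0.2899, 0.0593]
ee_rot: [-0.002, -0.033, 0.997, 0.065]
wrist_force: [-0.8, 0.2, 0.8]
gripper_width: 0.007
```

```bash
python3 -c "
from h import *
report(-.215,.026)"
```

```text
4.2 turn [ 0.0002 -0.0005 -0.0009] gutter xyz mm [  -0.9 -225.4   23.8] to go tool [-0.9 10.4 -2.2] F [-0.78  0.24  0.84]
```

Request:
servo_tool(moves=[[[0,0.004,-0.002],[0,0,0],1],[[0,0.004,0],[0,0,0],1],[[0,0.004,0],[0,0,0],1],[[0,0.004,0],[0,0,0],1]])

```text
clock: 4.7
ee_pos: [0.5816, -0.2735, 0.0637]
ee_rot: [-0.002, -0.033, 0.997, 0.065]
wrist_force: [-0.6, -0.6, 1.6]
gripper_width: 0.004
```

```bash
python3 -c "
from h import *
report(-.17,.026)"
```

```text
4.7 turn [ 0.0001 -0.0003 -0.0011] gutter xyz mm [  -0.8 -208.5   26. ] to go tool [-0.8 38.5  0. ] F [-0.64 -0.63  1.57]
```

About 2 mm short of contact at z 26. I'll push slowly.

Request:
servo_tool(moves=[[[0,0.003,0],[0,0,0],1],[[0,0.004,0],[0,0,0],1],[[0,0.004,0],[0,0,0],1],[[0,0.005,0],[0,0,0],1],[[0,0.005,0],[0,0,0],1],[[0,0.005,0],[0,0,0],1],[[0,0.005,0],[0,0,0],1],[[0,0.005,0],[0,0,0],1]])

```text
clock: 5.7
ee_pos: [0.5821, -0.2487, 0.0728]
ee_rot: [0.003, -0.029, 0.998, 0.056]
wrist_force: [0.6, -6.3, 4.3]
gripper_width: 0.009
```

```bash
python3 -c "
from h import *
import cv2
report(0,.026)
im=grab_frame('wrist')[:,:,::-1]
cv2.imwrite('pics/w3.png',cv2.resize(im[120:320,240:500],None,fx=3,fy=3,interpolation=2))"
```

```text
5.7 turn [-0.0185  0.0103 -0.0074] gutter xyz mm [   1.3 -182.8   31.9] to go tool [  1.3 182.8   5.9] F [ 0.64 -6.26  4.31]
```

View pics/w3.png

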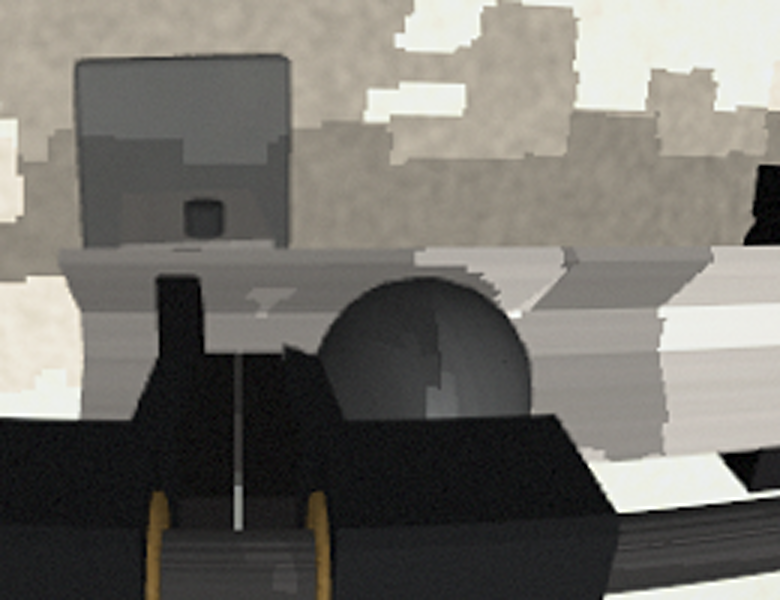

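The ball is in contact and clear of the lip, but the tip has drifted up to z 32 and the force is higher than expected. I'll lower it back while pushing gently.

Request:
servo_tool(moves=[[[0,0.002,0.004],[-0.02,0.005,-0.004],1],[[0.001,0.002,0.004],[-0.02,0.005,-0.004],1],[[0,0.003,0.002],[-0.02,0,0],1]])

```text
clock: 6.12
ee_pos: [0.5822, -0.2437, 0.0661]
ee_rot: [-0.0, -0.033, 0.996, 0.083]
wrist_force: [0.0, -4.0, 1.9]
gripper_width: 0.008
```

```bash
python3 -c "
from h import *
report(0,.024)"
```

```text
6.125 turn [0.0368 0.0048 0.    ] gutter xyz mm [   1.7 -178.7   24.6] to go tool [  1.7 178.7   0.6] F [ 0.02 -4.03  1.86]
```

Request:
servo_tool(moves=[[[0,0.005,0.0005],[-0.005,0,0],1],[[0,0.005,0.0005],[-0.005,0,0],1],[[0,0.006,0.0005],[-0.003,0,0],1],[[0,0.006,0.0005],[-0.003,0,0],1],[[0,0.006,0.0005],[-0.003,0,0],1],[[0,0.006,0.0005],[-0.003,0,0],1]])

```text
clock: 6.88
ee_pos: [0.5798, -0.2086, 0.0698]
ee_rot: [-0.0, -0.033, 0.995, 0.094]
wrist_force: [0.3, -4.2, 2.2]
gripper_width: 0.008
```

```bash
python3 -c "
from h import *
report(0,.024)"
```

```text
6.875 turn [ 0.0587  0.0055 -0.0007] gutter xyz mm [   1.7 -143.3   23.7] to go tool [  1.7 143.3  -0.3] F [ 0.33 -4.24  2.15]
```

Request:
servo_tool(moves=[[[0.0005,0.006,0.0004],[-0.002,0.001,0],1],[[0.0005,0.006,0.0004],[-0.002,0.001,0],1],[[0.0005,0.006,0.0004],[-0.001,0.001,0],1],[[0,0.006,0.0004],[-0.001,0.001,0],1],[[0,0.006,0.0004],[-0.001,0,0],1],[[0,0.006,0.0004],[-0.001,0,0],1],[[0,0.006,0.0004],[-0.001,0,0],1],[[0,0.006,0.0004],[-0.001,0,0],1]])

```text
clock: 7.88
ee_pos: [0.5749, -0.157, 0.0763]
ee_rot: [-0.003, -0.033, 0.994, 0.1]
wrist_force: [1.4, -4.8, 2.3]
gripper_width: 0.007
```

```bash
python3 -c "
from h import *
report(0,.024)"
```

```text
7.875 turn [ 0.0701  0.0012 -0.0002] gutter xyz mm [  0.2 -91.2  23.4] to go tool [ 0.2 91.2 -0.6] F [ 1.36 -4.77  2.27]
```

Request:
servo_tool(moves=[[[0,0.006,0],[0,0,0],1],[[0,0.006,0.0002],[0,0,0],1],[[0,0.006,0.0003],[0,0,0],1],[[0,0.006,0.0003],[0,0,0],1],[[0,0.006,0.0003],[0,0,0],1],[[0,0.006,0.0003],[0,0,0],1],[[0,0.006,0.0003],[0,0,0],1],[[0,0.006,0.0003],[0,0,0],1]])

```text
clock: 8.88
ee_pos: [0.5709, -0.106, 0.0841]
ee_rot: [-0.003, -0.033, 0.994, 0.1]
wrist_force: [1.0, -4.8, 2.3]
gripper_width: 0.003
```

```bash
python3 -c "
from h import *
import cv2
report(0,.024)
im=grab_frame('wrist')[:,:,::-1]
cv2.imwrite('pics/w4.png',cv2.resize(im[120:320,240:640],None,fx=2,fy=2,interpolation=2))"
```

```text
8.875 turn [ 0.0707 -0.0002 -0.0001] gutter xyz mm [ -0.4 -39.4  24.5] to go tool [-0.4 39.4  0.5] F [ 0.96 -4.76  2.26]
```

View pics/w4.png

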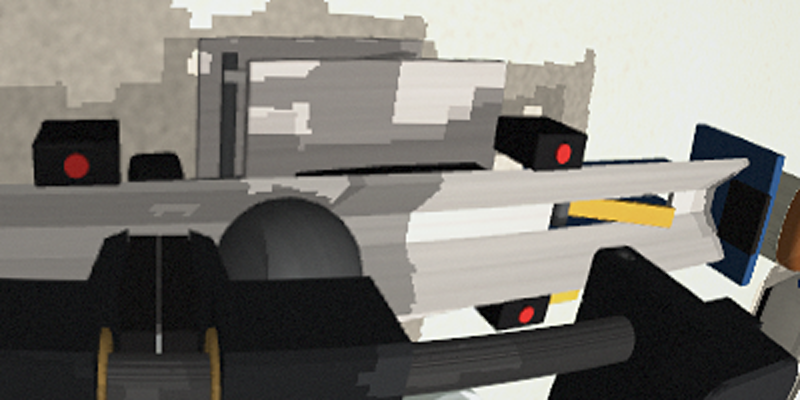

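The ball is still against the fingertip at (290,238), and the dog and stop ahead are clear.

Request:
servo_tool(moves=[[[0,0.006,0.0004],[0,0,0],1],[[0,0.006,0.0004],[0,0,0],1],[[0,0.006,0.0003],[0,0,0],1],[[0,0.006,0.0003],[0,0,0],1],[[0,0.006,0.0003],[0,0,0],1],[[0,0.006,0.0003],[0,0,0],1],[[0,0.006,0.0003],[0,0,0],1],[[0,0.006,0.0003],[0,0,0],1]])

```text
clock: 9.93
ee_pos: [0.5672, -0.0545, 0.0917]
ee_rot: [-0.004, -0.033, 0.994, 0.1]
wrist_force: [0.3, -4.8, 2.4]
gripper_width: 0.004
```

```bash
python3 -c "
from h import *
report(.1,.024)"
```

```text
9.925 turn [ 0.0714 -0.0007  0.0002] gutter xyz mm [-0.7 12.8 25.4] to go tool [-0.7 87.2  1.4] F [ 0.31 -4.8   2.36]
```

Request:
servo_tool(moves=[[[0,0.006,0.0006],[0,0,0],1],[[0,0.006,0.0006],[0,0,0],1],[[0,0.006,0.0004],[0,0,0],1],[[0,0.006,0.0004],[0,0,0],1],[[0,0.006,0.0004],[0,0,0],1],[[0,0.006,0.0004],[0,0,0],1],[[0,0.006,0.0004],[0,0,0],1],[[0,0.006,0.0004],[0,0,0],1]])

```text
clock: 10.92
ee_pos: [0.5637, -0.0036, 0.0982]
ee_rot: [-0.004, -0.033, 0.994, 0.1]
wrist_force: [0.6, -4.4, 1.7]
gripper_width: 0.006
```

```bash
python3 -c "
from h import *
report(.1,.024)"
```

```text
10.925 turn [ 0.0713 -0.0007  0.0001] gutter xyz mm [-0.8 64.2 25.2] to go tool [-0.8 35.8  1.2] F [ 0.62 -4.43  1.73]
```

Request:
servo_tool(moves=[[[0,0.005,0.0004],[0,0,0],1],[[0,0.005,0.0004],[0,0,0],1],[[0,0.005,0.0004],[0,0,0],1],[[0,0.005,0.0004],[0,0,0],1],[[0,0.005,0.0004],[0,0,0],1],[[0,0.005,0.0004],[0,0,0],1],[[0,0.005,0.0004],[0,0,0],1],[[0,0.005,0.0004],[0,0,0],1]])

```text
clock: 11.92
ee_pos: [0.5607, 0.0383, 0.1034]
ee_rot: [-0.004, -0.033, 0.994, 0.1]
wrist_force: [0.8, -5.1, 3.2]
gripper_width: 0.004
```

```bash
python3 -c "
from h import *
import cv2
report(.1455,.025)
im=grab_frame('wrist')[:,:,::-1]
cv2.imwrite('pics/w5.png',cv2.resize(im[120:320,240:640],None,fx=2,fy=2,interpolation=2))"
```

```text
11.925 turn [ 0.0707 -0.001  -0.0004] gutter xyz mm [ -1.  106.6  24.9] to go tool [-1.  38.9 -0.1] F [ 0.77 -5.14  3.19]
```

View pics/w5.png

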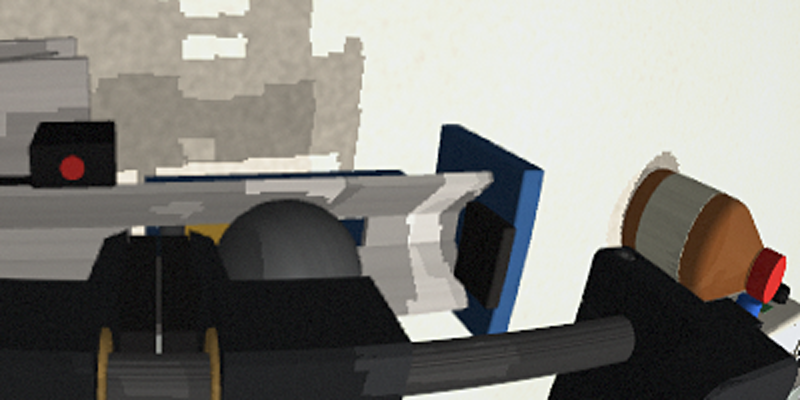

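The ball is on the dog at the fingertip, about 39 mm short of the stop. I'll continue and slow down near the end.

Request:
servo_tool(moves=[[[0,0.005,0.0003],[0,0,0],1],[[0,0.005,0.0003],[0,0,0],1],[[0,0.005,0.0003],[0,0,0],1],[[0,0.005,0.0003],[0,0,0],1],[[0,0.004,0.0003],[0,0,0],1],[[0,0.004,0.0003],[0,0,0],1]])

```text
clock: 12.72
ee_pos: [0.5571, 0.0703, 0.1069]
ee_rot: [-0.006, -0.034, 0.994, 0.101]
wrist_force: [-0.2, 0.5, -0.2]
gripper_width: 0.005
```

```bash
python3 -c "
from h import *
report(.1455,.025)"
```

```text
12.725 turn [ 0.0734 -0.0044  0.0011] gutter xyz mm [ -2.5 138.9  24.2] to go tool [-2.5  6.6 -0.8] F [-0.21  0.45 -0.2 ]
```

The force has dropped to about zero, so the ball may have passed the dog. I'll look.

```bash
python3 -c "
from h import *
import cv2
im=grab_frame('wrist')[:,:,::-1]; c=camera_params('wrist'); q=np.load('q.npy')
print((proj('wrist',np.array([gpt(q,.18,.028),gpt(q,.2,.028),gpt(q,.158,.018)]),c)-[280,140])*4)
cv2.imwrite('pics/w6.png',cv2.resize(im[140:280,280:480],None,fx=4,fy=4,interpolation=2))"
```

```text
[[452.18226587 464.83050503]
 [585.76349983 454.88285107]
 [281.56066294 440.35231778]]
```

View pics/w6.png

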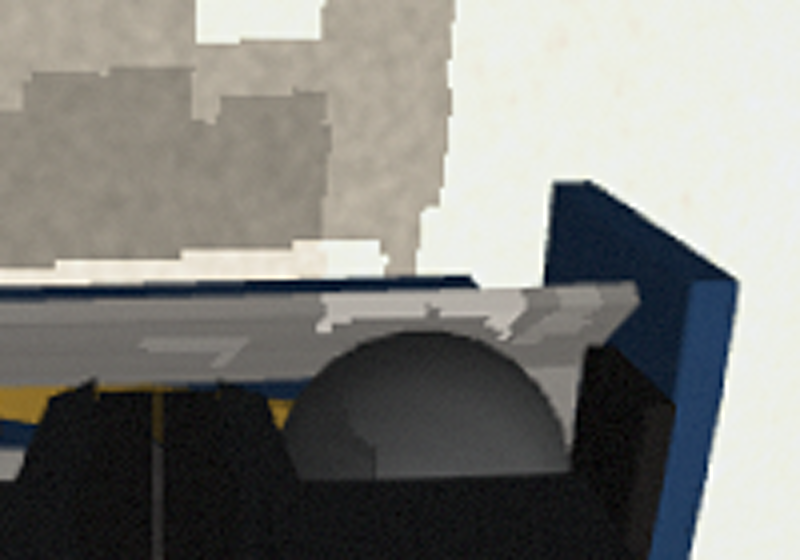

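The ball is at crop x≈428 and would be at about 452 touching the stop, so it is about 3.5 mm short and a little ahead of the finger. I'll nudge it gently to the stop.

Request:
servo_tool(moves=[[[-0.001,0.003,0],[0,0,0],1],[[-0.001,0.002,0],[0,0,0],1],[[0,0.002,0],[0,0,0],1]])

```text
clock: 13.15
ee_pos: [0.5584, 0.0782, 0.1083]
ee_rot: [-0.006, -0.034, 0.994, 0.101]
wrist_force: [0.8, -4.6, 1.7]
gripper_width: 0.005
```

```bash
python3 -c "
from h import *
report(.1455,.025)"
```

```text
13.15 turn [ 0.0732 -0.005   0.0021] gutter xyz mm [ -0.6 146.8  24.6] to go tool [-0.6 -1.3 -0.4] F [ 0.75 -4.57  1.66]
```

Request:
servo_tool(moves=[[[0,0.002,0],[0,0,0],1],[[0,0.002,0],[0,0,0],1]])

```text
clock: 13.4
ee_pos: [0.5584, 0.0786, 0.1087]
ee_rot: [-0.006, -0.033, 0.995, 0.099]
wrist_force: [1.1, -6.1, -0.9]
gripper_width: 0.007
```

```bash
python3 -c "
from h import *
import cv2
report(.1455,.025)
im=grab_frame('wrist')[:,:,::-1]; c=camera_params('wrist'); q=np.load('q.npy')
print((proj('wrist',np.array([gpt(q,.18,.028),gpt(q,.2,.028),gpt(q,.158,.018)]),c)-[280,140])*4)
cv2.imwrite('pics/w7.png',cv2.resize(im[140:280,280:480],None,fx=4,fy=4,interpolation=2))"
```

```text
13.4 turn [ 0.0692 -0.0045 -0.0007] gutter xyz mm [ -0.6 147.2  24.9] to go tool [-0.6 -1.7 -0.1] F [ 1.06 -6.05 -0.94]
[[401.25400686 452.66991276]
 [539.17872768 443.54677779]
 [230.2056142  427.52172094]]
```

View pics/w7.png

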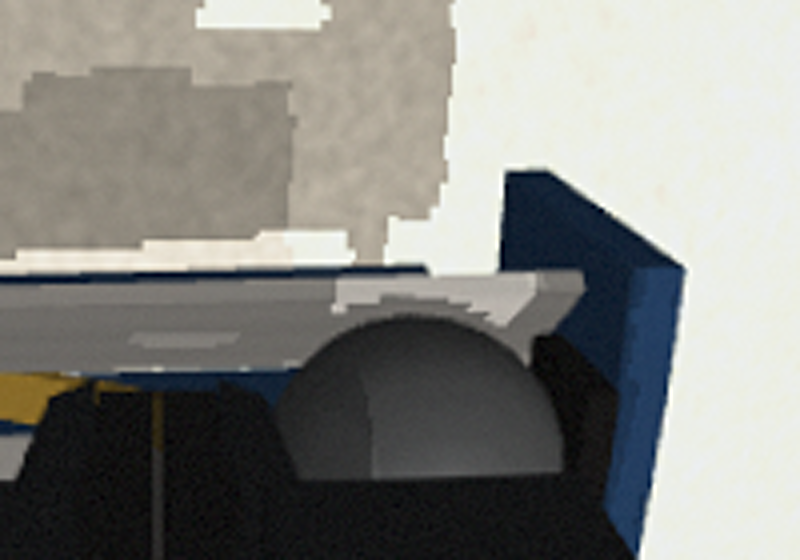

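The ball now touches the rubber: it overlaps the stop face at (535,400), and the tool moved only 0.4 mm of the 4 mm commanded. I'll ease back slowly.

Request:
servo_tool(moves=[[[0,-0.001,0],[0,0,0],1],[[0,-0.0015,0],[0,0,0],1],[[0,-0.0015,0],[0,0,0],1],[[0,-0.002,0],[0,0,0],1],[[0,-0.002,0],[0,0,0],1],[[0,-0.003,0],[0,0,0],1],[[0,-0.003,0],[0,0,0],1]])

```text
clock: 14.32
ee_pos: [0.5588, 0.0666, 0.1057]
ee_rot: [-0.006, -0.034, 0.994, 0.101]
wrist_force: [0.0, -0.2, 0.1]
gripper_width: 0.008
```

```bash
python3 -c "
from h import *
import cv2
report(.12,.025)
im=grab_frame('wrist')[:,:,::-1]; c=camera_params('wrist'); q=np.load('q.npy')
print((proj('wrist',np.array([gpt(q,.18,.028),gpt(q,.175,.028),gpt(q,.2,.028),gpt(q,.158,.018)]),c)-[280,140])*4)
cv2.imwrite('pics/w8.png',cv2.resize(im[140:280,280:480],None,fx=4,fy=4,interpolation=2))"
```

```text
14.325 turn [ 0.0719 -0.0057  0.0009] gutter xyz mm [ -1.  135.   23.5] to go tool [ -1.  -15.   -1.5] F [ 0.02 -0.15  0.09]
[[493.32106918 454.5549093 ]
 [458.71561269 456.92682804]
 [624.8198769  444.32655342]
 [322.02403418 431.10232234]]
```

View pics/w8.png

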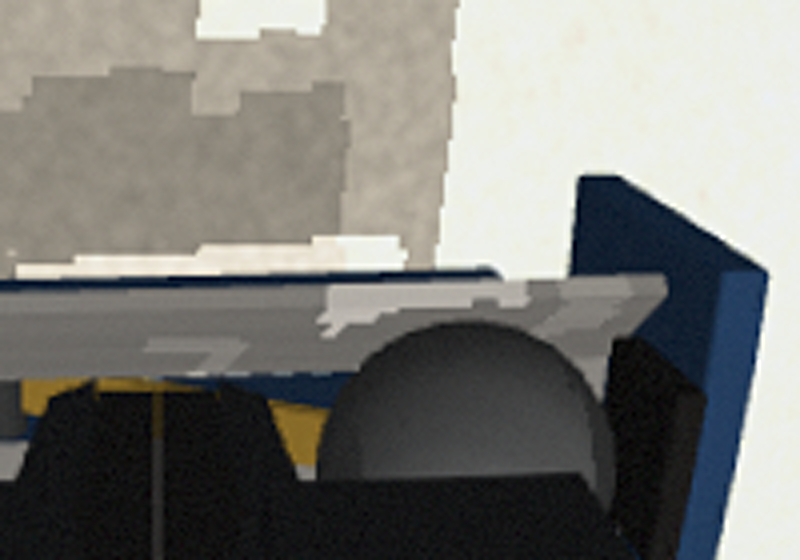

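The finger is off and the ball has settled about 4 mm from the stop, resting on the raised yellow dog tip at (300,430). I'll withdraw back and up.

Request:
servo_tool(moves=[[[0,-0.005,-0.001],[0,0,0],1],[[0,-0.008,-0.002],[0,0,0],1],[[0,-0.008,-0.01],[0,0,0],1],[[0,0,-0.03],[0,0,0],1],[[0,0,-0.05],[0,0,0],1],[[0,-0.03,-0.04],[0,0,0],1],[[0,-0.04,0],[0,0,0],1],[[0,0,0],[0,0,0],1]])

```text
clock: 15.38
ee_pos: [0.5679, -0.0581, 0.2248]
ee_rot: [-0.005, -0.032, 0.995, 0.099]
wrist_force: [-0.5, 0.6, -0.0]
gripper_width: 0.006
```

```bash
python3 -c "
from h import *
import cv2
report(.12,.025)
im=grab_frame('wrist')[:,:,::-1]; c=camera_params('wrist'); q=np.load('q.npy')
print(proj('wrist',np.array([gpt(q,.18,.028),gpt(q,.175,.028),gpt(q,.2,.028),gpt(q,.158,.018)]),c))
cv2.imwrite('pics/w9.png',im)"
```

```text
15.375 turn [ 0.0688 -0.0025 -0.0018] gutter xyz mm [ -0.2  26.4 157.8] to go tool [ -0.2  93.6 132.8] F [-0.48  0.65 -0.03]
[[456.59330748 184.73952603]
 [452.46766976 184.77569015]
 [472.48576401 184.61162013]
 [433.95812233 182.39718195]]
```

View pics/w9.png

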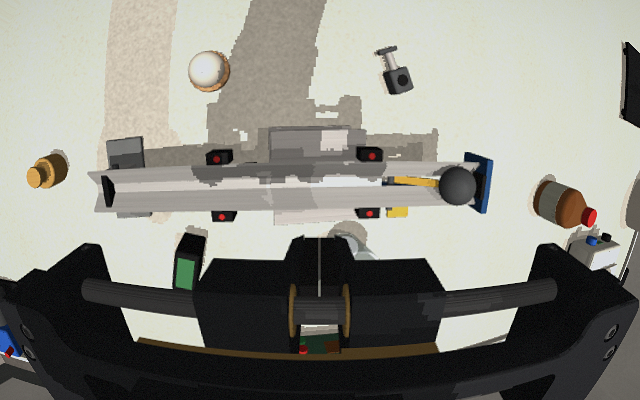

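The ball sits at (458,186) near the stop with the yellow dog behind it at (415,182). The other things look undisturbed and the arm is clear, so I'm handing the job in.

```bash
python3 -c "
from cell import workorder; print(workorder.sign_off())"
```

```text
the job is handed in; nothing more can be done
None
```

I pushed the steel ball up the gutter with the closed fingertips, over the yellow dog and up to the rubber stop. Then I eased the fingers off and lifted the arm clear. The job was handed in at about 15.4 s on the clock.

**Final position:** The last wrist picture shows the ball staying at the top with the dog behind it. It rolled back about 4 mm from the stop when released, measured from the close-up, and that is within the 5 mm expected. The other things look undisturbed in that picture, though I did not measure them, and the beaker is mostly hidden behind the gripper.

**At the stop:** Contact was confirmed when the tool moved only 0.4 mm of a commanded 4 mm, at about 6 N. The wrist force read about zero once I had backed away.

**What didn't go smoothly:**
- **Tip drift:** Early in the push the fingertip drifted up about 6 mm, to z 32 mm. I lowered it again without losing the ball.
- **Push force:** It ran at 4–6 N, more than I expected for a free-rolling ball.
- **Ball ahead of the finger:** Just past the dog the ball moved about 3 mm ahead of the fingertip, and I then nudged it on to the stop.

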